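# Count to the third gap of the rack and push the tin home

### The arm

A 6-joint arm with a two-finger parallel gripper is mounted at the origin on the work surface. World frame = base frame: x ahead of the robot, y to its left, z up, the work surface at z = 0. Lengths are in m, angles in rad, forces in N, time in s.
With the tool pointing down it reaches from about 0.35 to 0.725 m from the base axis. Payload 6 kg.
Tool frame: the origin (TCP) lies between the finger pads; the fingertips stand 14 mm ahead of it and the grasp point (between the pads) lies 5 mm behind it; z points along the fingers, y is the line along which they close (so a half turn about z gives the same grasp; the last joint's range is limited). The gripper opens to 85 mm and grips with 20 to 120 N. Pads are 22 mm wide; open, the fingers measure 114 mm over their backs; the gripper's body (76 mm by 85 mm) begins 54 mm behind the grasp point. The pads swing forward as they close: fully open they stand 13 mm farther back than shut.
Start: joints at [1.577, 0.04, 0.085, 0, -1.615, -0.334], TCP at [0.193, 0.568, 0.245] pointing down, gripper open.
Joint ranges: [-2.56, 2.56], [-1.29, 2.01], [-1.08, 1.49], [-3.29, 1.98], [-2.81, -0.18], [-2.99, 2.99]. Speed limits (rad/s): [2.57, 2.57, 3.01, 3.14, 3.14, 3.14].

### API

Orientations are given as a unit quaternion [x, y, z, w].
In Python, from bench import * gives the robot as it stands. Calls block until the motion is done:
- reach(position, orientation): joint-space move of the TCP to a pose.
- move_linear(position, rotation=None, rate=0.15, max_force=None): straight line of the TCP; rotation=None keeps the orientation; rate is the mean speed in m/s. With max_force (N) it stops when the force on the tool has changed by that much, and returns True; else False.
- move_j(angles): joint-space move.
- command_gripper(opening, grip_force=None): opening from 0.0 (shut) to 1.0 (fully open); grip_force is the grip in N (None keeps the last); returns when the fingers have stopped.
- pause(seconds).
- solve_ik(position, orientation): joint angles nearest the present ones, or None.
- capture(name): name is "scene" or "top" or "wrist"; returns (picture, depth): 480x640x3 uint8, red, green, blue; 480x640 float32, m along the optical axis (not along the pixel's ray), 0 where there is no reading.
- camera_info(name): a dict with "mtx" (3x3 intrinsics, pixels), "D" ([k1, k2, p1, p2, k3] as OpenCV has them; the pictures are not rectified), "extrinsics" (4x4, takes a point from camera to world coordinates). Camera axes: x right, y up, looking along -z (the intrinsics and any distortion apply to the point x, -y, -z); pixel columns grow to the right and rows downward; lengths in m; the calibration is good to about 2 mm. A picture is of the moment at which its call begins: read the wrist's pose just before it. camera_info takes no time and is no camera call; for the wrist camera it gives the pose at the moment of the call.
A pose or a line that the arm cannot do raises Unreachable and nothing moves.
- job_done(): hands the job in; it is judged then, once.
Readings, each from a call of its own:
- get_time(): time.
- get_joint_pos(): joint angles.
- get_dq(): joint speeds.
- get_effort(): joint torques, N m.
- get_tcp_pos(): TCP position.
- get_orientation(): TCP orientation.
- get_contact_force(): force on the tool from outside, world axes, zero at the start.
- get_moment(): the same for the moment, N m.
- get_width(): opening from 0.0 (shut) to 1.0 (fully open).
- get_grasp_force(): force on a finger pad.
Only numpy, scipy, OpenCV 4.12 (cv2) and the standard library are available. Lean on these libraries where they do the work, as an engineer would, in place of code of your own. Each camera call takes 0.05 s, during which the arm holds its last target. There are 200 camera calls.

### The job

Starting at the end of the rack beside the spring clip with the key ring, run a fingertip along the springy rail above the gaps, keeping it lightly pressed down without a break, past the first and second gaps to the middle of the third (count every gap, also one with something in it). Then push the round tin along the shelf into that third gap until it rests against the back, flat on the shelf all the way: do not lift it. Leave everything else where it stands.

Things in the scene. Friction and masses are not known exactly. Their poses are not given: they have to be found in the camera images.
- rack: wooden divider rack fixed to the shelf, 366 mm long along its y. Origin on the shelf surface at the middle of its length; x points from the open front to the back, y along the rack, z up. Seven dividers 6 mm thick and 30 mm high, with rounded front ends at x = -26 mm, make six gaps a to f, 54 mm wide, centred at y = +150, +90, +30, -30, -90, -150 mm. Gaps have no floor: the shelf runs in. Back wall 30 mm high, its front face at x = +10 mm
- rail (a joint): springy aluminium rail above the back wall, a straight bar 14 mm deep (centred at rack x = +13 mm) and 363 mm long, top 60 mm above the shelf. Dips straight down as one piece when pressed: 0 = up, 0.010 m = fully down; about 1 N to start it, 4 N fully down; springs back. It is smooth and bears no marks; each gap is the stretch of rail straight above it
- clip: steel spring clip gripping a small aluminium key ring, fixed on the shelf 225 mm from the rack's centre beside one end of the rack (either end), 44 x 28 mm, 64 mm high to the top of the ring; origin at its underside. The gaps are counted from this end
- tin: round flat steel shoe-polish tin, 46 mm diameter, 22 mm high, about 110 g, loose on the shelf in front of the rack; origin at the centre of its underside. Home against the back wall its centre is at rack x = -13 mm and it sticks 10 mm out of the gap
- doorstop: loose round rubber floor doorstop, a dome 44 mm wide and 36 mm tall, beside the end of the rack opposite the clip (225 mm from the rack's centre); leave it
- kettlebell: orange kettlebell, 112 mm wide, 158 mm tall, off to the left; leave it
- grip_trainer: steel spring hand gripper with two black handles lying flat, about 145 x 113 mm, 26 mm high, front left; origin near the coil end; leave it
- bottle: clear plastic drinking bottle, 68 mm wide, 205 mm tall, standing to the right; leave it
- roller: wooden massage roller, 300 mm long, 44 mm thick, lying behind the rack; leave it
- brush: wooden shoe brush, 150 x 46 mm, 44 mm high, front right; leave it
- jar: small amber jar, 32 mm wide, 34 mm tall, standing in gap a of the rack (a gap like the others when counting); leave it
Things that resemble listed ones, but are neither listed nor needed, are in the scene too. What is shaped like the tin but black, blue or yellow is not meant.

How it is judged:
By the outcome, as a careful person would: the job done as asked, in the order asked, and still so for the second after the job is handed in, with the robot touching nothing.
It also fails if it takes over 64 s, if anything falls off the work surface, if the arm or the gripper's body presses on something with over 40 N, if the wrist force passes 120 N, or if a joint passes its speed limit or range.

## Working session

There is one attempt and no reset: what is moved stays moved. The work goes in short steps, each a Python script; the robot and the scene stay as the last script left them, time stands still between calls to the robot, and variables do not carry over. Pictures are saved under pics/ and viewed, at most 10 in all, crops included, and the job is handed in when it is done.

```bash
ls; mkdir -p pics; python3 - <<'E'
from bench import *
import cv2, numpy as np
for n in("scene","top"):
    p,d=capture(n); cv2.imwrite(f"pics/{n}0.png",p[:,:,::-1]); np.savez(f"{n}0.npz",p=p,d=d)
    c=camera_info(n); print(n,np.round(c["mtx"],1).tolist(),np.round(c["D"],3),np.round(c["extrinsics"],3).tolist())
print(get_time(),get_contact_force())
E
```

```text
pics
scene [[545.0, 0.0, 318.9], [0.0, 545.0, 244.3], [0.0, 0.0, 1.0]] [0.023 0.    0.    0.    0.   ] [[0.653, -0.559, 0.51, 1.172], [0.757, 0.478, -0.445, -0.497], [0.005, 0.677, 0.736, 0.945], [0.0, 0.0, 0.0, 1.0]]
top [[487.3, 0.0, 321.1], [0.0, 487.3, 249.8], [0.0, 0.0, 1.0]] [-0.035  0.     0.     0.     0.   ] [[0.015, 0.994, -0.107, 0.456], [-1.0, 0.016, 0.009, 0.007], [0.011, 0.107, 0.994, 1.272], [0.0, 0.0, 0.0, 1.0]]
0.1 [-0.22098466  0.00882929  0.26745998]
```

View pics/top0.png

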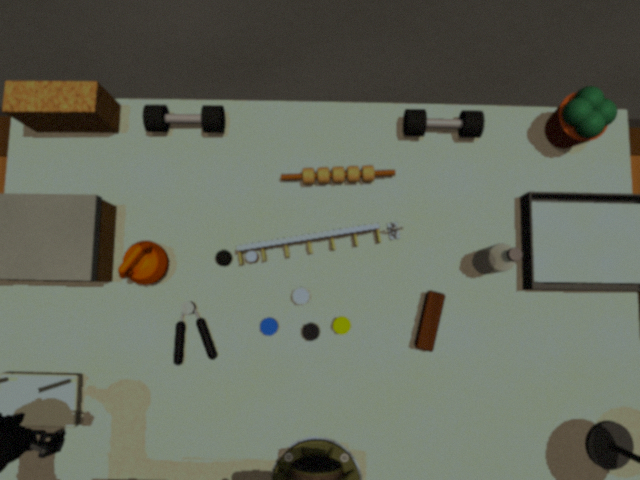

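View pics/scene0.png

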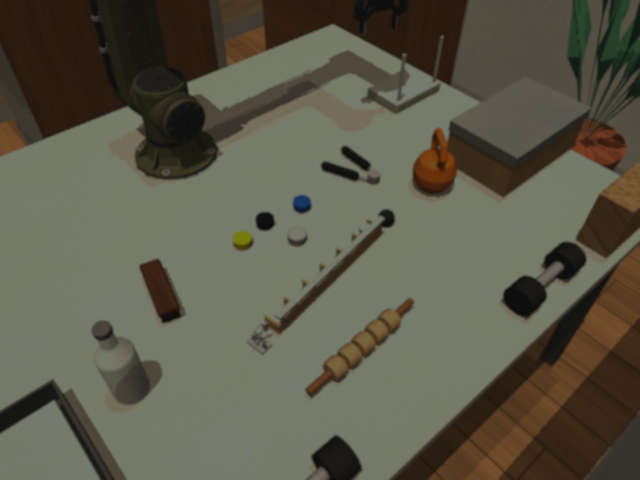

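Top view: rail runs from (236,250) to about (378,230), the clip is at (393,231), and the doorstop at (223,257). Candidates for the tin are silver (301,296), blue (269,326), black (310,331) and yellow (341,325), plus a grey disc in the rack at (252,257), probably the jar. Silver (301,296) fits the description. I'll check it in a close crop and measure.

```bash
cat > h.py <<'E'
import numpy as np, cv2
from bench import *
def cast(name,uv,z,ci=None):
    c=ci or camera_info(name); E=np.array(c["extrinsics"])
    q=cv2.undistortPoints(np.array(uv,float).reshape(-1,1,2),np.array(c["mtx"]),np.array(c["D"])).reshape(-1,2)
    r=np.c_[q[:,0],-q[:,1],-np.ones(len(q))]@E[:3,:3].T
    return E[:3,3]+r*((z-E[2,3])/r[:,2])[:,None]
def depthpts(name,d,ci=None):
    c=ci or camera_info(name); E=np.array(c["extrinsics"]); v,u=np.mgrid[:480,:640]
    q=cv2.undistortPoints(np.c_[u.ravel(),v.ravel()].astype(float).reshape(-1,1,2),np.array(c["mtx"]),np.array(c["D"])).reshape(-1,2)
    P=np.c_[q[:,0],-q[:,1],-np.ones(len(q))]*d.reshape(-1,1)
    return (P@E[:3,:3].T+E[:3,3]).reshape(480,640,3)
E
python3 - <<'E'
from h import *
f=np.load("top0.npz");p,d=f["p"],f["d"]
c=p[200:350,200:410]; c=cv2.convertScaleAbs(c,alpha=1.5); cv2.imwrite("pics/crop.png",cv2.resize(c[:,:,::-1],(798,570),interpolation=cv2.INTER_CUBIC))
for n,uv,z in(("railL",(236,250),.06),("railR",(378,230),.06),("clip",(393,231),.03),("stop",(223,257),.03),("tin",(301,296),.022),("ingap",(252,257),.034)):print(n,cast("top",uv,z).round(3))
W=depthpts("top",d)
R=W[215:270,205:410].reshape(-1,3); m=(R[:,2]>.052)&(R[:,2]<.068)&(R[:,0]<.6); print(m.sum())
Q=R[m][:,:2]; (bc,bs,ba)=cv2.minAreaRect(Q.astype(np.float32)); print(bc,bs,ba)
T=W[280:312,285:317].reshape(-1,3); m=(T[:,2]>.014); print(m.sum(),T[m].mean(0),T[m].min(0),T[m].max(0))
E
```

```text
railL [[0.582 0.209 0.06 ]]
railR [[ 0.639 -0.146  0.06 ]]
clip [[ 0.641 -0.189  0.03 ]]
stop [[0.567 0.246 0.03 ]]
tin [[0.471 0.045 0.022]]
ingap [[0.568 0.172 0.034]]
157
(0.5972220301628113, 0.15667125582695007) (0.01437164843082428, 0.10348722338676453) 10.185734748840332
250 [0.47275081 0.04519025 0.03274055] [0.45050172 0.00736027 0.01543407] [0.4938966  0.06837963 1.27167718]
```

View pics/crop.png

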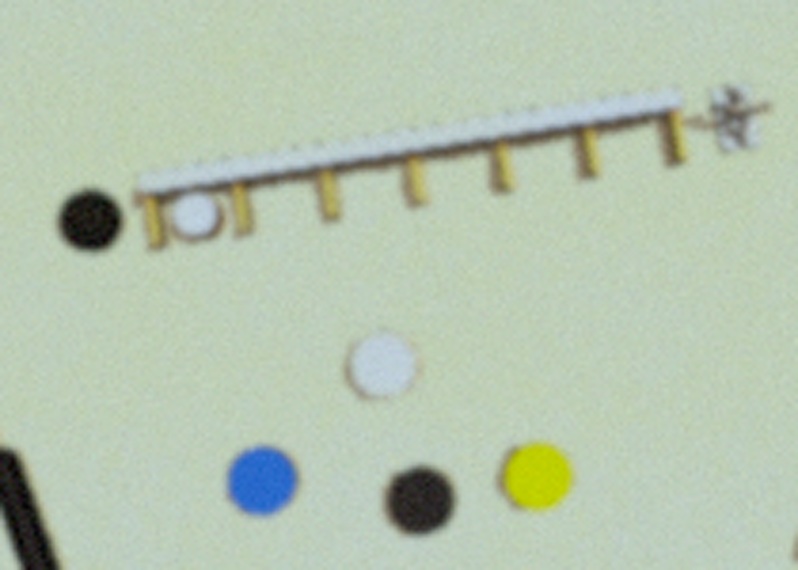

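The crop confirms it: silver tin at full-frame (301,296), jar in the left gap a at (252,257), clip on the right. So counting from the clip the gaps are f, e, d, and the target is d (rack y = -30). I'll fit the rack frame, move above it and take a wrist look.

```bash
cat >> h.py <<'E'
from scipy.spatial.transform import Rotation as Ro
def quat(dx):  # tool x along world xy direction dx, pointing down; choose half turn nearer to mid-range of last joint
    best=None
    for s in(1,-1):
        x=s*np.r_[dx,0]/np.linalg.norm(dx); z=np.r_[0,0,-1.]; q=Ro.from_matrix(np.c_[x,np.cross(z,x),z]).as_quat()
        j=solve_ik([.5,0,.2],q)
        if j is not None and (best is None or abs(j[5])<best[0]): best=(abs(j[5]),q)
    return best[1]
E
python3 - <<'E'
from h import *
s=lambda x,y:(200+(x+.5)/3.8-.5,200+(y+.5)/3.8-.5)
L,R=cast("top",[s(137,184),s(681,102)],.06)
u=(L-R)[:2]; n=np.linalg.norm(u); u/=n; v=np.r_[u[1],-u[0]]; o=(L+R)[:2]/2-.013*v
print("len",n,"o",o,"u",u)
tr=lambda P:np.c_[(P[:,:2]-o)@v,(P[:,:2]-o)@u]*1e3
print("rack coords clip,stop,tin,jar,div front f,a",tr(np.vstack([cast("top",s(735,117),.04),cast("top",s(90,219),.02),cast("top",s(382,366),.022),cast("top",s(196,215),.034),cast("top",s(678,164),.03),cast("top",s(157,248),.03)])).round(0).tolist())
w=lambda x,y,z:np.r_[o+x*v+y*u,z]
q=quat(u); reach(w(-.05,-.08,.25),q); command_gripper(0.0)
ci=camera_info("wrist"); p,d=capture("wrist"); np.savez("w1.npz",p=p,d=d,E=ci["extrinsics"],mtx=ci["mtx"],D=ci["D"])
np.savez("rack.npz",o=o,u=u,v=v)
cv2.imwrite("pics/w1.png",cv2.convertScaleAbs(p,alpha=1.5)[:,:,::-1]); print(get_time(),get_joint_pos(),get_contact_force())
E
```

```text
len 0.3631993912654774 o [0.60460674 0.02845395] u [-0.16638683  0.98606056]
rack coords clip,stop,tin,jar,div front f,a [[0.0, -219.0], [-0.0, 222.0], [-129.0, 41.0], [-10.0, 149.0], [-25.0, -177.0], [-28.0, 178.0]]
3.5 [ 2.47878490e-01 -3.45730968e-02  1.84800937e-02  9.35252384e-06
 -1.62381678e+00 -8.07772559e-02] [-0.04737132 -0.80507961  0.84757718]
```

View pics/w1.png

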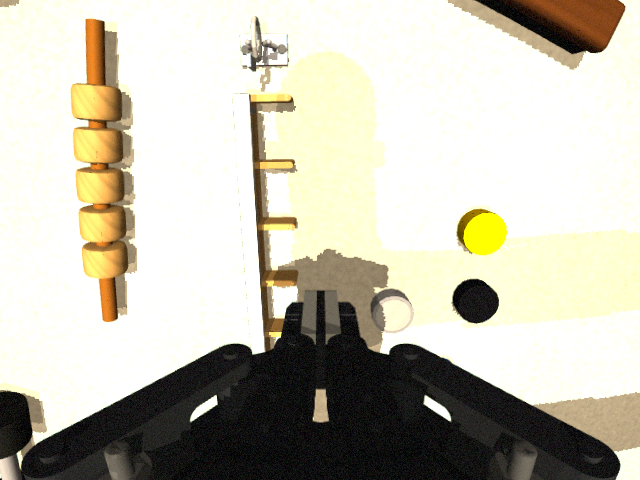

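The wrist view shows the rail's clip end at (242,94), the dividers from (293,98) on, and the tin at (392,313). I'll check these against the frame.

```bash
python3 - <<'E'
from h import *
r=np.load("rack.npz");o,u,v=r["o"],r["u"],r["v"]
f=np.load("w1.npz");ci={"mtx":f["mtx"],"D":f["D"],"extrinsics":f["E"]}; d=f["d"]; p=f["p"].astype(int)
tr=lambda P:(np.c_[(P[:,:2]-o)@v,(P[:,:2]-o)@u,P[:,2]]*1e3).round(1).tolist()
W=depthpts("wrist",d,ci); Wr=np.c_[(W.reshape(-1,3)[:,:2]-o)@v,(W.reshape(-1,3)[:,:2]-o)@u,W.reshape(-1,3)[:,2]]*1e3
box=np.zeros((480,640),bool); box[85:285,225:275]=1
m=box.ravel()&(Wr[:,2]>52)&(Wr[:,2]<68); R=Wr[m]
print("rail n,z",m.sum(),np.median(R[:,2]),"ymin",np.percentile(R[:,1],1))
for a in range(-180,-40,35):
    k=(R[:,1]>a)&(R[:,1]<a+35); print(a,np.percentile(R[k,0],[2,50,98]).round(1))
print("rail end",tr(cast("wrist",[(242,94),(252,260)],.06,ci)))
print("divider fronts",tr(cast("wrist",[(293,98),(294,165),(296,224),(298,279)],.03,ci)))
box[:]=0; box[290:337,368:418]=1
m=box.ravel()&(Wr[:,2]>17)&(Wr[:,2]<28); (c,rad)=cv2.minEnclosingCircle(Wr[m,:2].astype(np.float32)); print("tin",m.sum(),c,rad,np.median(Wr[m],0), tr(cast("wrist",[(392,313)],.022,ci)))
E
```

```text
rail n,z 3260 60.19147264600177 ymin -180.86285731765054
-180 [ 8.4 14.7 22. ]
-145 [ 8.2 14.7 21.8]
-110 [ 7.7 14.2 21.6]
-75 [ 7.4 13.8 21.1]
rail end [[14.2, -181.7, 60.0], [13.2, -37.4, 60.0]]
divider fronts [[-25.4, -180.4, 30.0], [-25.3, -120.9, 30.0], [-26.1, -63.9, 30.0], [-27.0, -5.7, 30.0]]
tin 1295 (-128.48692321777344, 39.72197341918945) 23.47783660888672 [-127.99772269   38.02982113   22.37650381] [[-127.7, 37.9, 22.0]]
```

Both cameras agree to about 2 mm. Next is the rail slide.

```bash
python3 - <<'E'
from h import *
r=np.load("rack.npz");o,u,v=r["o"],r["u"],r["v"]; w=lambda x,y,z:np.r_[o+x*v+y*u,z]
q=quat(u); reach(w(.0135,-.176,.10),q); move_linear(w(.0135,-.176,.080)); pause(.4)
def F(n=5):
    a=[]
    for _ in range(n): a.append(get_contact_force()); pause(.02)
    return np.mean(a,0)
f0=F(); print(f0,get_tcp_pos())
z=.070; move_linear(w(.0135,-.176,z),rate=.03,max_force=10); pause(.3); f=F()-f0; print(z,f)
while f[2]<1.8 and z>.0665:
    z-=.001; move_linear(w(.0135,-.176,z),rate=.02); pause(.2); f=F()-f0; print(z,f)
if 1.<f[2]<4.5:
    for y in(-.13,-.08,-.03):
        move_linear(w(.0135,y,z),rate=.06,max_force=12); print(y,F(3)-f0,get_tcp_pos())
print(get_time())
E
```

```text
[-0.27539434  0.23791648 -0.36264525] [ 0.64726303 -0.1428651   0.08018637]
0.07 [ 1.21322911 -0.50399176  1.87150667]
-0.13 [0.1519432  1.83381022 2.5759019 ] [ 0.63954065 -0.09715235  0.06983148]
-0.08 [0.36989618 1.17448624 2.47830022] [ 0.63123841 -0.04786644  0.06989375]
-0.03 [-0.15274816  1.58262001  2.31616962] [0.62292545 0.00145608 0.06992983]
8.95
```

Steady light pressure of about 2.4 N held to the middle of gap d. Lift, then the diagonal push.

```bash
python3 - <<'E'
from h import *
r=np.load("rack.npz");o,u,v=r["o"],r["u"],r["v"]; w=lambda x,y,z:np.r_[o+x*v+y*u,z]
p=get_tcp_pos(); move_linear([p[0],p[1],.13],rate=.1)
t=np.r_[-.128,.0385]; g=np.r_[-.080,-.031]; e=(g-t)/np.linalg.norm(g-t)
q=quat(e[0]*v+e[1]*u)
s=t-.046*e; reach(w(*s,.13),q); command_gripper(.3); move_linear(w(*s,.022),rate=.1)
print(get_width(),get_tcp_pos())
k=g-.030*e; print(move_linear(w(*k,.022),rate=.05,max_force=10))
k=k-.025*e; move_linear(w(*k,.022),rate=.1); move_linear(w(*k,.16),rate=.15)
reach(w(-.16,-.03,.25),quat(u))
ci=camera_info("wrist"); p,d=capture("wrist"); cv2.imwrite("pics/w2.png",p[:,:,::-1])
W=depthpts("wrist",d,ci).reshape(-1,3); Wr=np.c_[(W[:,:2]-o)@v,(W[:,:2]-o)@u,W[:,2]]*1e3
m=(Wr[:,2]>17)&(Wr[:,2]<27)&(abs(Wr[:,0]+80)<45)&(abs(Wr[:,1]+31)<60)
print(m.sum(),cv2.minEnclosingCircle(Wr[m,:2].astype(np.float32)),np.median(Wr[m],0),get_time())
E
```

```text
0.30138779207297783 [0.44035789 0.07830977 0.0227254 ]
False
1689 ((-80.22624206542969, -30.386781692504883), 23.16311264038086) [-80.71782134 -31.22196577  22.55426482] 16.3583
```

View pics/w2.png

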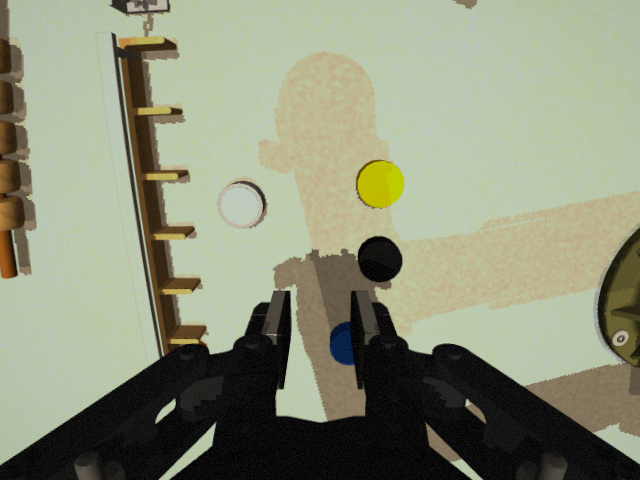

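The tin at (242,204) sits in front of the third gap, between the dividers with tips at (187,175) and (194,233). I'll check the gap centre from the tips, then push in.

```bash
python3 - <<'E'
from h import *
r=np.load("rack.npz");o,u,v=r["o"],r["u"],r["v"]; w=lambda x,y,z:np.r_[o+x*v+y*u,z]
ci=camera_info("wrist"); p,d=capture("wrist")
W=depthpts("wrist",d,ci).reshape(-1,3); Wr=np.c_[(W[:,:2]-o)@v,(W[:,:2]-o)@u,W[:,2]]*1e3
c=[]
for y in(-60,0):
    m=(Wr[:,2]>27)&(Wr[:,2]<34)&(Wr[:,0]>-24)&(Wr[:,0]<-4)&(abs(Wr[:,1]-y)<12); a=np.percentile(Wr[m,1],[3,97]); print(m.sum(),a); c.append(a.mean())
y=np.mean(c)/1e3; print("gap centre",y)
if abs(y+.03)>.004: raise SystemExit
q=quat(v); reach(w(-.130,y,.13),q); move_linear(w(-.130,y,.022),rate=.12); print(get_width())
move_linear(w(-.060,y,.022),rate=.05,max_force=10)
print(move_linear(w(-.036,y,.022),rate=.025,max_force=4)); p=get_tcp_pos(); print((p[:2]-o)@v,(p[:2]-o)@u,get_contact_force())
move_linear(w(-.11,y,.022),rate=.1); move_linear(w(-.11,y,.2),rate=.15)
reach(w(-.14,-.03,.25),quat(u))
ci=camera_info("wrist"); p,d=capture("wrist"); cv2.imwrite("pics/w3.png",p[:,:,::-1])
W=depthpts("wrist",d,ci).reshape(-1,3); Wr=np.c_[(W[:,:2]-o)@v,(W[:,:2]-o)@u,W[:,2]]*1e3
m=(Wr[:,2]>18)&(Wr[:,2]<26)&(Wr[:,0]>-60)&(Wr[:,0]<5)&(abs(Wr[:,1]+30)<26)
print(m.sum(),cv2.minEnclosingCircle(Wr[m,:2].astype(np.float32)),np.percentile(Wr[m],[2,50,98],axis=0),get_time())
E
```

```text
140 [-64.0518344  -58.21435271]
133 [-4.27578957  1.46838272]
gap centre -0.031268398490046354
0.2998424401961056
True
-0.04170139023439294 -0.03127887445996567 [-0.41496306 -0.07406773 -0.53536443]
1565 ((-9.439016342163086, -27.77509117126465), 27.406667709350586) [[-33.11856727 -52.35621102  19.91359529]
 [-13.77754965 -31.54068844  22.46282504]
 [  3.90443566  -8.79333694  24.21223268]] 24.7833
```

View pics/w3.png

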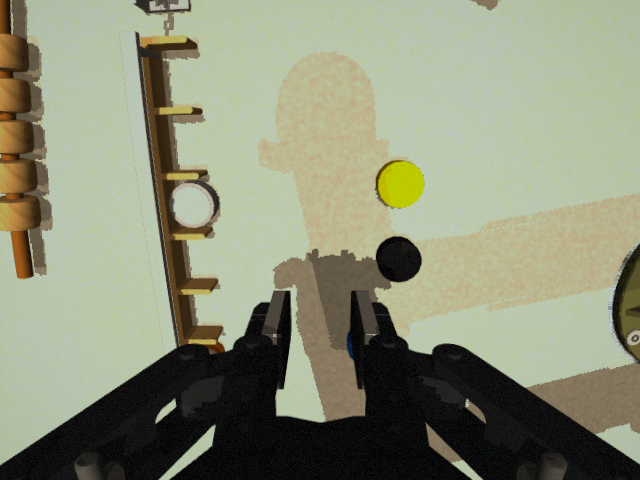

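The tin at (193,204) is seated in the third gap, near x ≈ -13.5. I'll confirm the stop with one firmer push, then retreat and check again.

```bash
python3 - <<'E'
from h import *
r=np.load("rack.npz");o,u,v=r["o"],r["u"],r["v"]; w=lambda x,y,z:np.r_[o+x*v+y*u,z]
y=-.0313
reach(w(-.11,y,.13),quat(v)); move_linear(w(-.11,y,.022),rate=.12); move_linear(w(-.055,y,.022),rate=.08)
print(move_linear(w(-.035,y,.022),rate=.015,max_force=9)); pause(.2); p=get_tcp_pos(); print((p[:2]-o)@v,get_contact_force())
k=w(-.05,y,.022); move_linear(k,rate=.02); move_linear(w(-.11,y,.022),rate=.1); move_linear(w(-.11,y,.2),rate=.15)
reach(w(-.14,-.03,.25),quat(u))
ci=camera_info("wrist"); p,d=capture("wrist")
W=depthpts("wrist",d,ci).reshape(-1,3); Wr=np.c_[(W[:,:2]-o)@v,(W[:,:2]-o)@u,W[:,2]]*1e3
m=(Wr[:,2]>18)&(Wr[:,2]<26)&(Wr[:,0]>-60)&(Wr[:,0]<5)&(abs(Wr[:,1]+30)<20)
print(np.percentile(Wr[m],[2,50,98],axis=0),get_time())
p,d=capture("top"); cv2.imwrite("pics/top1.png",p[:,:,::-1])
E
```

```text
True
-0.04186393354154689 [0.22297598 0.16011893 0.18317338]
[[-33.0688932  -49.02983328  20.37239745]
 [-14.31879519 -31.46562596  22.52440203]
 [  3.9633741  -11.67373465  24.29067777]] 33.3417
```

View pics/top1.png

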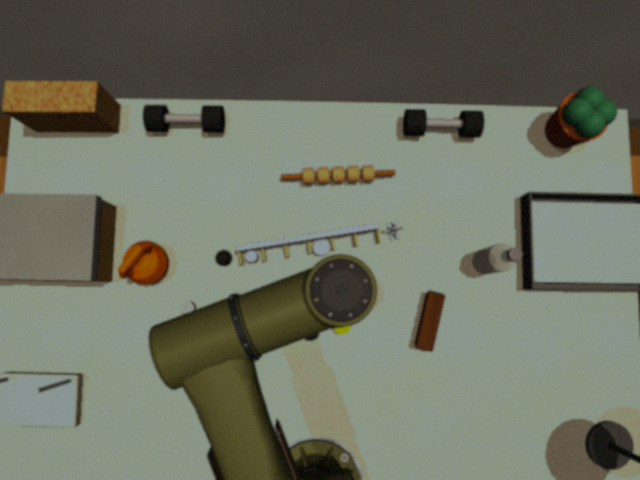

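The tin stopped at the same place on the firmer push, so it is against the back. In the top view it sits at (320,247) in gap d, and everything else visible is unmoved.

```bash
python3 -c "
from bench import *
print(job_done())"
```

```text
the job is handed in; nothing more can be done
None
```

I ran the fingertip along the rail from the clip end to the middle of the third gap at a light, unbroken press (1.9–2.6 N wherever I read it). I then pushed the silver tin flat along the shelf into that gap until it stopped against the back, and handed the job in at about 33 s.

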